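# Rack the pirk and floats and latch the keeper

## Robot

A 6-joint arm with a two-finger parallel gripper is mounted at the origin on the work surface. World frame = base frame: x ahead of the robot, y to its left, z up, the work surface at z = 0. Lengths are in m, angles in degrees, forces in N, time in s.
With the tool pointing down it reaches from about 0.35 to 0.875 m from the base axis. Payload 4.2 kg.
Tool frame: the origin (TCP) lies midway between the tips of the shut fingers; the grasp point (between the pads) lies 19 mm behind it; y points along the fingers, z is the direction in which the jaws open and shut, and the axes are right-handed (so a half turn about y gives the same grasp; the last joint's range is limited). The gripper opens to 87 mm and grips with 3 to 60 N. Pads are 19 mm wide; open, the fingers measure 117 mm over their backs; the gripper's body (75 mm by 190 mm) begins 51 mm behind the grasp point.
Start: joints at [-50.501, 22.042, 0.453, 0, -68.411, -14.817], TCP at [0.261, -0.568, 0.223] pointing down, gripper open.
Joint ranges: [-179.83, 179.83], [-69.29, 118.12], [-61.27, 80.66], [-181.25, 117.63], [-171.15, -9.14], [-177.46, 177.46]. Speed limits (degrees/s): [159.86, 159.86, 180, 180, 180, 180].

## Interface

Orientations are given as [roll, pitch, yaw] about the fixed x, y, z axes, in that order (R = Rz(yaw) Ry(pitch) Rx(roll)).
In Python, from workcell import env gives the robot as it stands. The module is installed in compiled form; this text tells all that it offers. Calls block until the motion is done:
- env.goto(position, orientation): joint-space move of the TCP to a pose.
- env.move_straight(position, rotation=None, rate=0.15, force_limit=None): straight line of the TCP; rotation=None keeps the orientation; rate is the mean speed in m/s. With force_limit (N) it stops when the force on the tool has changed by that much, and returns True; else False.
- env.set_joints(angles): joint-space move.
- env.gripper_to(opening, grasp_force=None): opening from 0.0 (shut) to 1.0 (fully open); grasp_force is the grip in N (None keeps the last); returns when the fingers have stopped.
- env.dwell(seconds).
- env.inverse_kinematics(position, orientation): joint angles nearest the present ones, or None.
- env.read_state(): the state.
- env.grab_frame(name): name is "side" or "top"; returns a dict with "image" (480x640x3 uint8, blue, green, red), "fx", "fy", "cx", "cy" (pixels), "position" and "orientation" of the camera in the world. Camera axes: x right, y up, looking along -z (the intrinsics and any distortion apply to the point x, -y, -z); pixel columns grow to the right and rows downward; lengths in m; the calibration is good to about 2 mm. A picture is of the moment at which its call begins. There is no depth.
A pose or a line that the arm cannot do raises env.Unreachable and nothing moves.
- env.close_job(): hands the job in, once; it reports no verdict.
Trained networks look in a picture, given as the dict that the camera call returned (one of the last four; its "shot" number tells which), for a name from the list of things; names that differ only in an ending like _2 or _b are one class to them, and where a whole thing is asked for, a point or a joint stands for the part that bears it (a point fixed in the world has none). Each returns a list of dicts, best first, with "score" (0 to 1); they miss things now and then, are a little off and sometimes report something else, mostly with a low value. They report only what shows in the picture. A call takes as long as a camera call. They do not tell look-alikes from the thing itself.
- env.search_frame(picture, thing): "xyz" ([x, y, z] in m, in world coordinates, good to about 4 mm: the middle of the surface that is visible of it).
- env.trace(picture, thing): "mask" (480x640 bool, what is visible of it).
The state is a dict: "clock": time; "joint_positions": joint angles; "qvel": joint speeds; "joint_torque": joint torques, N m; "position": TCP position; "tool_rot": TCP orientation; "force": force on the tool from outside, world axes, zero at the start; "wrist_torque": the same for the moment, N m; "opening": opening from 0.0 (shut) to 1.0 (fully open).
Only numpy, scipy, OpenCV 4.12 (cv2) and the standard library are available. Lean on these libraries where they do the work, as an engineer would, in place of code of your own. Each camera call takes 0.05 s, during which the arm holds its last target.

## Task

Put the pirk and the floats away for the boat trip: lift the black knob out of the shut notch and drop it into the open notch (the last one, farthest from the bays), stand the pirk and every float upright on the floor of a bay of the steel rack, one to a bay, then lift the knob back into the shut notch so that the keeper plate closes over their shoulders. Last, prove that the rack holds: tug the pirk's stem straight up against the keeper with a steady pull of about 10 N (never as much as 25 N), let it back down and leave it, with the knob still in the shut notch and the other things on the table where they were.

Things in the scene. Friction and masses are not known exactly. Their poses are not given: they have to be found in the camera images.
- rack: low steel rack fixed to the table, 80 mm deep (its x) and 390 mm long (its y); origin at the centre of its underside, on the table. Five square bays stand in a row along y, at y = -165, -105, -45, 15 and 75 mm; the black lift knob stands at the +y end. A keeper plate with keyhole openings slides along y above the bays.
- bay0 (a point): centre of the floor of bay 0 (counted from the end away from the knob; floor 6 mm above the table). Bay 38 x 38 mm inside, walls to 48 mm above the table, bays 60 mm apart
- bay1 (a point): centre of the floor of bay 1 (counted from the end away from the knob; floor 6 mm above the table). Bay 38 x 38 mm inside, walls to 48 mm above the table, bays 60 mm apart
- bay2 (a point): centre of the floor of bay 2 (counted from the end away from the knob; floor 6 mm above the table). Bay 38 x 38 mm inside, walls to 48 mm above the table, bays 60 mm apart
- bay3 (a point): centre of the floor of bay 3 (counted from the end away from the knob; floor 6 mm above the table). Bay 38 x 38 mm inside, walls to 48 mm above the table, bays 60 mm apart
- bay4 (a point): centre of the floor of bay 4 (counted from the end away from the knob; floor 6 mm above the table). Bay 38 x 38 mm inside, walls to 48 mm above the table, bays 60 mm apart
- carriage (a joint): travel of the slide (knob and keeper plate together) along rack +y, m; moves from -0.007 to 0.037 with about 1 N of friction while the knob is lifted. Notches at 0 (shut, where it starts within 1 mm), 0.015 (half) and 0.030 (open), each with 1.5 mm of play to either side
- knob (a joint): lift of the knob, m: 0 when its pin is down in a notch, about 0.010 when it rests on a tooth between notches, stop at 0.022. It drops by its own weight (70 g) when let go. Lift by 12 to 20 mm to clear the teeth
- knob_grip (a point): centre of the round black knob, 24 mm across and 42 mm tall, upright; with the pin down this point is 97 mm above the table (knob from 76 to 118 mm)
- notch_shut (a point): place on the rack, 60 mm above the table, straight under the knob when its pin is in the shut notch (the notch nearest the bays)
- notch_open (a point): the same for the open notch, 30 mm farther along rack +y (the notch farthest from the bays)
- keeper: aluminium keeper plate, 5 mm thick, underside 60 mm above the table; its origin is on the rack's x = 0 plane and moves with the slide. Open: a 40 x 40 mm opening over each bay. Shut: a pair of prongs over each bay leaves an 18 mm wide gap for a stem and covers the shoulder below it. The plate is sprung: pushed up from below it rises up to 12 mm against 2 N/mm, after 1.5 N of its own weight
- pirk: the pirk as a whole (100 to 200 g), origin at the centre of its underside, z up its stem; see pirk_c
- pirk_c (a point): centre, half-way up, of the wooden pirk: 112 mm tall, standing on its foot; square body 24 x 24 mm with a steel shoulder disc 32 mm across whose top is 50 mm above the foot, then an upright round steel stem 10 mm across from 50 to 112 mm. In a bay its shoulder is 4 mm below the keeper plate; grasp the stem at least 85 mm above the foot to stay clear of the plate
- float0_c (a point): centre, half-way up, of a plastic float: 112 mm tall, standing on its foot (60 g); round body tapering from 27 mm across at the foot to 32 mm, flat shoulder 50 mm above the foot, then an upright round stem 10 mm across from 50 to 112 mm. Two to four floats are present; all are alike
- float1_c (a point): centre, half-way up, of a plastic float: 112 mm tall, standing on its foot (60 g); round body tapering from 27 mm across at the foot to 32 mm, flat shoulder 50 mm above the foot, then an upright round stem 10 mm across from 50 to 112 mm. Two to four floats are present; all are alike
- float2_c (a point): centre, half-way up, of a plastic float: 112 mm tall, standing on its foot (60 g); round body tapering from 27 mm across at the foot to 32 mm, flat shoulder 50 mm above the foot, then an upright round stem 10 mm across from 50 to 112 mm. Two to four floats are present; all are alike
- float3_c (a point): centre, half-way up, of a plastic float: 112 mm tall, standing on its foot (60 g); round body tapering from 27 mm across at the foot to 32 mm, flat shoulder 50 mm above the foot, then an upright round stem 10 mm across from 50 to 112 mm. Two to four floats are present; all are alike
- reel: bystander: silver fishing reel, about 80 mm tall; origin at the centre of its underside
- sinker: bystander: lead sinker, 44 mm across, 40 mm tall; origin at the centre of its underside
- line_spool: bystander: line spool, 60 mm across, 38 mm tall; origin at the centre of its underside
- oil_jar: bystander: jar, 52 mm across, 70 mm tall; origin at the centre of its underside
- scaler: bystander: screwdriver-like hand tool lying flat; origin at the centre of its underside
- mug: bystander: blue mug, 80 mm across, 90 mm tall; origin at the centre of its underside
Not all that is in view belongs to the job. Leave any purple look-alike of the part that bears float1_c alone.

How it is judged (in metres and radians):
On the way, in this order (a step that is already met when the one before it is completed fails the run):
1. the knob is down in the open notch (value of joint carriage between 0.026 and 0.034 m and value of joint knob below 0.003 m), for 0.2 s.
2. the pirk and all floats stand in bays with the knob still in the open notch (all of step 1 and (horizontal distance between pirk_c and bay0 below 0.01 m or horizontal distance between pirk_c and bay1 below 0.01 m or horizontal distance between pirk_c and bay2 below 0.01 m or horizontal distance between pirk_c and bay3 below 0.01 m or horizontal distance between pirk_c and bay4 below 0.01 m) and height (world z) of each of pirk_c, float0_c, float1_c, float2_c, float3_c below 0.0685 m and angle between each of pirk_c, float0_c, float1_c, float2_c, float3_c's own z axis and vertical below 0.2 rad and (horizontal distance between float0_c and bay0 below 0.01 m or horizontal distance between float0_c and bay1 below 0.01 m or horizontal distance between float0_c and bay2 below 0.01 m or horizontal distance between float0_c and bay3 below 0.01 m or horizontal distance between float0_c and bay4 below 0.01 m) and (horizontal distance between float1_c and bay0 below 0.01 m or horizontal distance between float1_c and bay1 below 0.01 m or horizontal distance between float1_c and bay2 below 0.01 m or horizontal distance between float1_c and bay3 below 0.01 m or horizontal distance between float1_c and bay4 below 0.01 m) and (horizontal distance between float2_c and bay0 below 0.01 m or horizontal distance between float2_c and bay1 below 0.01 m or horizontal distance between float2_c and bay2 below 0.01 m or horizontal distance between float2_c and bay3 below 0.01 m or horizontal distance between float2_c and bay4 below 0.01 m) and (horizontal distance between float3_c and bay0 below 0.01 m or horizontal distance between float3_c and bay1 below 0.01 m or horizontal distance between float3_c and bay2 below 0.01 m or horizontal distance between float3_c and bay3 below 0.01 m or horizontal distance between float3_c and bay4 below 0.01 m)), for 0.2 s.
3. the knob is down in the shut notch with everything still in its bay ((horizontal distance between pirk_c and bay0 below 0.01 m or horizontal distance between pirk_c and bay1 below 0.01 m or horizontal distance between pirk_c and bay2 below 0.01 m or horizontal distance between pirk_c and bay3 below 0.01 m or horizontal distance between pirk_c and bay4 below 0.01 m) and height (world z) of each of pirk_c, float0_c, float1_c, float2_c, float3_c below 0.0685 m and angle between each of pirk_c, float0_c, float1_c, float2_c, float3_c's own z axis and vertical below 0.2 rad and (horizontal distance between float0_c and bay0 below 0.01 m or horizontal distance between float0_c and bay1 below 0.01 m or horizontal distance between float0_c and bay2 below 0.01 m or horizontal distance between float0_c and bay3 below 0.01 m or horizontal distance between float0_c and bay4 below 0.01 m) and (horizontal distance between float1_c and bay0 below 0.01 m or horizontal distance between float1_c and bay1 below 0.01 m or horizontal distance between float1_c and bay2 below 0.01 m or horizontal distance between float1_c and bay3 below 0.01 m or horizontal distance between float1_c and bay4 below 0.01 m) and (horizontal distance between float2_c and bay0 below 0.01 m or horizontal distance between float2_c and bay1 below 0.01 m or horizontal distance between float2_c and bay2 below 0.01 m or horizontal distance between float2_c and bay3 below 0.01 m or horizontal distance between float2_c and bay4 below 0.01 m) and (horizontal distance between float3_c and bay0 below 0.01 m or horizontal distance between float3_c and bay1 below 0.01 m or horizontal distance between float3_c and bay2 below 0.01 m or horizontal distance between float3_c and bay3 below 0.01 m or horizontal distance between float3_c and bay4 below 0.01 m) and value of joint carriage between -0.004 and 0.004 m and value of joint knob below 0.003 m), for 0.2 s.
4. the pirk is pulled up against the shut keeper with 5 N or more for 0.3 s (contact force between pirk and keeper above 5 N and height (world z) of pirk_c above 0.0645 m and value of joint carriage between -0.004 and 0.004 m and value of joint knob below 0.003 m), for 0.3 s.
At the end, for the whole second after the job is handed in: the pirk and every float present stand in bays (centre within 10 mm of a bay's centre line, on the bay floor within about 6 mm, upright within 0.2 rad), the knob is down (lift under 3 mm) in the shut notch (slide within 4 mm of 0), and the pirk is at rest, not pulling on the keeper (all of step 3 and linear speed of pirk below 0.02 m/s and velocity of joint carriage below 0.002 m/s and contact force between pirk and keeper below 0.5 N); the robot touches nothing.
It fails at once if the pirk is pulled against the keeper with 25 N or more (contact force between pirk and keeper above 25 N).
It fails at once if a bystander is moved by more than 30 mm (distance of any of reel, sinker, line_spool, oil_jar, scaler, mug from where it was at the start of the episode above 0.03 m).
Of float0, float1, float2, float3 only 2 to 4 are there at a start; the rules pass over those that are not, and their reading is None.
At some moment in a run one of pirk, float0, float1, float2, float3 may be knocked a few centimetres aside while the robot is not near it.
It also fails if it takes over 208 s, if anything falls off the work surface, if the arm or the gripper's body presses on something with over 40 N, if the wrist force passes 120 N, or if a joint passes its speed limit or range.

## Working session

There is one attempt and no reset: what is moved stays moved. The work goes in short steps, each a Python script; the robot and the scene stay as the last script left them, time stands still between calls to the robot, and variables do not carry over. Pictures are saved under pics/ and viewed, and the job is handed in when it is done.

```bash
mkdir -p pics; cat > h.py <<'E'
from workcell import env
import numpy as np, cv2
from scipy.spatial.transform import Rotation as R
def save(p,n): cv2.imwrite('pics/'+n+'.png',p['image'])
E
python3 - <<'E'
from h import *
s=env.read_state(); print(s['clock'],s['position'],s['tool_rot'],s['force'],s['opening'])
for n in ('side','top'):
    p=env.grab_frame(n); save(p,n+'0')
    print(n,{k:v for k,v in p.items() if k!='image'})
    for t in ['pirk_c','float0_c','knob_grip','keeper','rack','reel','sinker','line_spool','oil_jar','scaler','mug']:
        r=env.search_frame(p,t); print(t,[(np.round(d['xyz'],3).tolist(),round(d['score'],2)) for d in r])
print(env.read_state()['clock'])
E
```

```text
0.0 [ 0.2607532  -0.56733421  0.22147823] [-8.98755815e+01  5.16907943e-03  2.46720253e+01] [-0.83640106  0.07237172 -0.98627161] 1.001881407202237
side {'fx': 560.3118083981841, 'fy': 560.3118083981841, 'cx': 320.5927137737672, 'cy': 249.15139266140181, 'position': array([0.20031159, 0.75606016, 1.0319843 ]), 'orientation': array([  39.83304421,   -0.24964566, -156.94268167]), 'shot': 1}
pirk_c [([0.436, -0.156, 0.051], 0.71)]
float0_c [([0.435, -0.048, 0.05], 0.67)]
knob_grip [([0.635, 0.134, 0.106], 0.61)]
keeper [([0.596, -0.052, 0.066], 0.91), ([0.528, 0.457, 0.068], 0.17)]
rack [([0.608, 0.011, 0.043], 0.83), ([0.618, 0.004, 0.06], 0.73), ([0.578, 0.296, 0.026], 0.35)]
reel [([0.529, 0.456, 0.068], 0.75), ([0.636, 0.133, 0.105], 0.49)]
sinker [([0.432, -0.159, 0.05], 0.6), ([0.601, -0.053, 0.065], 0.49), ([0.435, -0.051, 0.049], 0.33)]
line_spool [([0.548, -0.313, 0.036], 0.62)]
oil_jar [([0.421, 0.391, 0.073], 0.95), ([0.607, 0.008, 0.044], 0.49), ([0.617, 0.005, 0.062], 0.22)]
scaler [([0.61, 0.01, 0.04], 0.64), ([0.578, 0.295, 0.026], 0.56)]
mug [([0.441, -0.37, 0.059], 0.95
[... 170 characters left out ...]
ientation': array([ 10.33232472,  -0.84233343, -90.30691188]), 'shot': 2}
pirk_c [([0.431, -0.162, 0.048], 0.54), ([0.607, -0.028, 0.046], 0.21)]
float0_c [([0.435, -0.162, 0.051], 0.26)]
knob_grip []
keeper [([0.602, -0.063, 0.066], 0.84)]
rack [([0.606, -0.025, 0.05], 0.79)]
reel [([0.539, 0.436, 0.064], 0.86)]
sinker [([0.42, 0.146, 0.028], 0.83), ([0.536, 0.437, 0.066], 0.67), ([0.606, -0.026, 0.05], 0.42)]
line_spool [([0.544, -0.32, 0.039], 0.8)]
oil_jar [([0.42, 0.145, 0.027], 0.62), ([0.42, 0.374, 0.071], 0.61)]
scaler [([0.576, 0.284, 0.022], 0.69)]
mug [([0.443, -0.408, 0.044], 0.69), ([0.607, -0.026, 0.046], 0.57), ([0.638, 0.124, 0.116], 0.48), ([0.601, -0.065, 0.066], 0.27)]
1.2
```

View pics/side0.png

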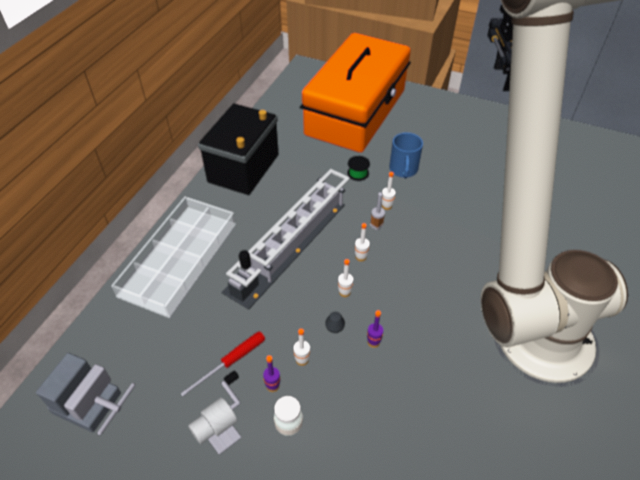

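View pics/top0.png

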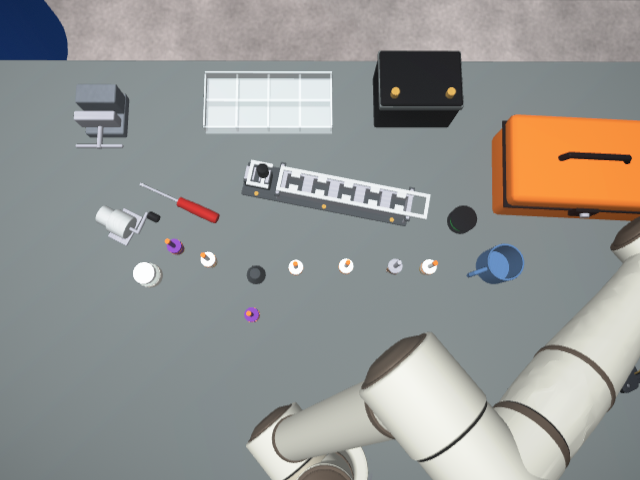

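```bash
python3 - <<'E'
import cv2
t=cv2.imread('pics/top0.png'); s=cv2.imread('pics/side0.png')
cv2.imwrite('pics/tc1.png',cv2.resize(t[145:235,235:440],None,fx=3.9,fy=3.9,interpolation=cv2.INTER_CUBIC))
cv2.imwrite('pics/tc2.png',cv2.resize(t[225:330,140:450],None,fx=2.58,fy=2.58,interpolation=cv2.INTER_CUBIC))
cv2.imwrite('pics/sc1.png',cv2.resize(s[160:400,220:420],None,fx=2.5,fy=2.5,interpolation=cv2.INTER_CUBIC))
E
```

```text
(no output)
```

View pics/tc1.png

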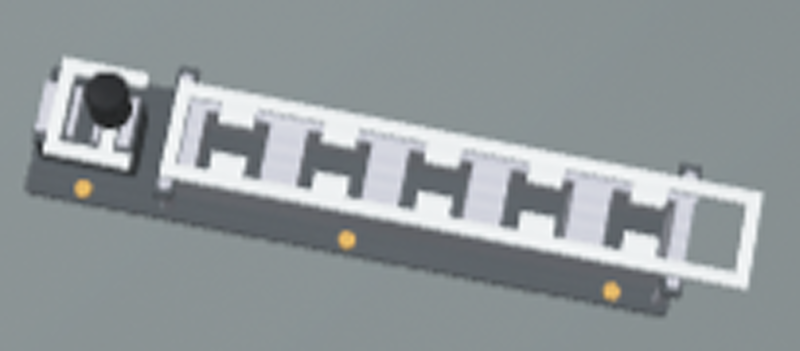

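View pics/tc2.png

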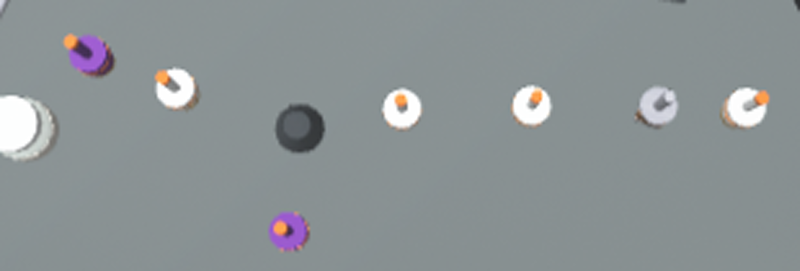

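View pics/sc1.png

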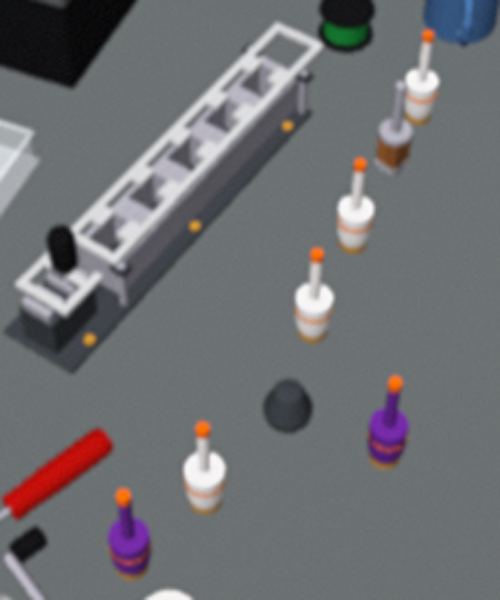

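```bash
cat >> h.py <<'E'
CAM={'side':dict(f=560.3118083981841,c=(320.5927137737672,249.15139266140181),p=np.array([0.20031159,0.75606016,1.0319843]),o=[39.83304421,-0.24964566,-156.94268167]),
'top':dict(f=581.1639788662826,c=(315.58946077052985,230.87937078603676),p=np.array([0.28179543,0.03143784,1.32313449]),o=[10.33232472,-0.84233343,-90.30691188])}
def ray(n,uv):
    c=CAM[n]; d=np.array([(uv[0]-c['c'][0])/c['f'],-(uv[1]-c['c'][1])/c['f'],-1.])
    return c['p'],R.from_euler('xyz',c['o'],degrees=True).apply(d)
def onz(n,uv,z):
    p,d=ray(n,uv); return p+d*(z-p[2])/d[2]
def tri(a,b):
    p,d=ray('side',a); q,e=ray('top',b)
    t=np.linalg.lstsq(np.c_[d,-e],q-p,rcond=None)[0]; x=p+d*t[0]; y=q+e*t[1]
    return (x+y)/2,np.linalg.norm(x-y)
def proj(n,X):
    c=CAM[n]; q=R.from_euler('xyz',c['o'],degrees=True).inv().apply(np.atleast_2d(X)-c['p'])
    return np.c_[c['c'][0]+c['f']*q[:,0]/-q[:,2],c['c'][1]+c['f']*q[:,1]/q[:,2]]
E
sed -i 's/np.c_\[c\[.c.\]\[0\].*$/np.c_[c["c"][0]-c["f"]*q[:,0]\/q[:,2],c["c"][1]+c["f"]*q[:,1]\/q[:,2]]/' h.py
python3 - <<'E'
from h import *
t=cv2.imread('pics/top0.png'); s=cv2.imread('pics/side0.png')
for n,im in(('top',t),('side',s)):
    hsv=cv2.cvtColor(im,cv2.COLOR_BGR2HSV)
    m=cv2.inRange(hsv,(3,140,150),(18,255,255))
    k,l,st,c=cv2.connectedComponentsWithStats(m)
    print(n,[(np.round(c[i],1).tolist(),int(st[i,4])) for i in range(1,k) if 4<st[i,4]<150])
# candidates
f=lambda x,y:(235+x/3.9,145+y/3.9)
for c in [(25,192),(665,315)]: print('z0',onz('top',f(*c),0),'z6',onz('top',f(*c),.006))
g=lambda x,y:(220+x/2.5,160+y/2.5)
for c in [(8,328),(72,372),(312,112)]: print('side z0',onz('side',g(*c),0),'z6',onz('side',g(*c),.006))
for n,(x0,y0,x1,y1,k) in {'top':(235,150,295,210,10),'side':(215,235,285,305,8)}.items():
    im=t if n=='top' else s
    cv2.imwrite(f'pics/z_{n}.png',cv2.resize(im[y0:y1,x0:x1],None,fx=k,fy=k,interpolation=cv2.INTER_CUBIC))
E
```

```text
top [([167.2, 240.8], 19), ([202.8, 254.8], 17), ([347.6, 262.4], 13), ([434.8, 262.7], 18), ([294.8, 263.5], 13), ([248.4, 313.2], 17)]
side [([298.3, 1.0], 41), ([283.4, 8.3], 61), ([284.0, 21.5], 6), ([284.3, 27.8], 32), ([461.8, 34.2], 77), ([459.1, 59.9], 40), ([457.1, 67.0], 62), ([260.0, 111.0], 6), ([390.7, 174.0], 18), ([334.3, 209.6], 7), ([363.6, 225.5], 21), ([297.5, 250.2], 8), ([346.2, 261.7], 27), ([256.0, 296.0], 6), ([377.4, 313.1], 31), ([300.5, 331.5], 32), ([268.6, 358.2], 34)]
z0 [0.61045731 0.18359299 0.        ] z6 [0.60896693 0.18290301 0.006     ]
z0 [ 0.53444938 -0.19833833  0.        ] z6 [ 0.53330367 -0.19729637  0.006     ]
side z0 [0.68673232 0.16260436 0.        ] z6 [0.68390425 0.16605474 0.006     ]
side z0 [0.6115453  0.18199654 0.        ] z6 [0.60915437 0.18533417 0.006     ]
side z0 [ 0.53429985 -0.19883295  0.        ] z6 [ 0.53235802 -0.19328116  0.006     ]
```

View pics/z_top.png

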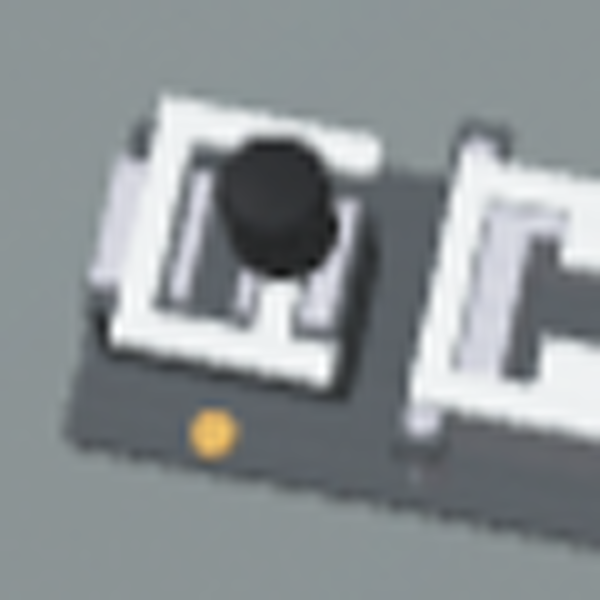

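View pics/z_side.png

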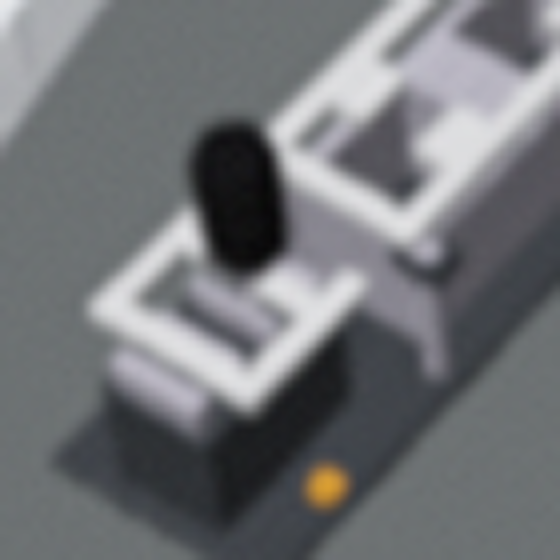

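```bash
cat >> h.py <<'E'
RY=np.deg2rad(-11.34); RO=np.array([0.612,-0.0156,0])
def rk(x,y,z,RO=RO,RY=RY):
    return RO+np.array([np.cos(RY)*x-np.sin(RY)*y,np.sin(RY)*x+np.cos(RY)*y,z])
def inrk(P): 
    d=np.asarray(P)-RO; return np.array([np.cos(RY)*d[0]+np.sin(RY)*d[1],-np.sin(RY)*d[0]+np.cos(RY)*d[1],d[2]])
BAYY=[-.165,-.105,-.045,.015,.075]
E
python3 - <<'E'
from h import *
for a,b in [((390.7,174),(434.8,262.7)),((363.6,225.5),(347.6,262.4)),((346.2,261.7),(294.8,263.5)),((300.5,331.5),(202.8,254.8)),((377.4,313.1),(248.4,313.2)),((268.6,358.2),(167.2,240.8))]:
    print(np.round(tri(a,b)[0],4),round(tri(a,b)[1],4))
k=onz('top',(261.6,168.8),.118);print('knob top',k,inrk(k))
k=onz('side',(244.8,259.6),.097);print('knob side',k,inrk(k))
print('pirk disc',onz('top',(395.5,266),.05),'side disc',onz('side',(220+395/2.5,160+131/2.5),.05),'tip',onz('side',(220+401/2.5,160+84/2.5),.112),onz('top',(140+669/2.58,225+98/2.58),.112))
for n in('top','side'):
    im=cv2.imread(f'pics/{n}0.png'); K=3; 
    x0,y0,x1,y1=(235,145,440,235) if n=='top' else (220,160,360,310)
    im=cv2.resize(im[y0:y1,x0:x1],None,fx=K,fy=K,interpolation=cv2.INTER_CUBIC)
    def poly(pts,col):
        q=(proj(n,np.array(pts))-[x0,y0]+.5)*K
        cv2.polylines(im,[np.round(q).astype(int)],True,col,1)
    sq=lambda y,z,h:[rk(a*h,y+b*h,z) for a,b in((1,1),(1,-1),(-1,-1),(-1,1))]
    for y in BAYY: poly(sq(y,.006,.019),(0,0,255)); poly(sq(y,.048,.019),(0,255,0))
    poly([rk(a*.04,b*.195,0) for a,b in((1,1),(1,-1),(-1,-1),(-1,1))],(255,0,0))
    cv2.imwrite(f'pics/ov_{n}.png',im)
E
```

```text
[ 0.4347 -0.2387  0.1089] 0.0009
[ 0.4362 -0.0545  0.1094] 0.0016
[0.4343 0.0566 0.1093] 0.0016
[0.4529 0.2498 0.1091] 0.0006
[0.3312 0.1523 0.1092] 0.0015
[0.4829 0.3254 0.11  ] 0.0009
knob top [0.63721661 0.12773901 0.118     ] [-0.00346053  0.14549905  0.118     ]
knob side [0.63950602 0.12762875 0.097     ] [-0.00119413  0.14584111  0.097     ]
pirk disc [ 0.43455864 -0.16450164  0.05      ] side disc [ 0.43505772 -0.16046898  0.05      ] tip [ 0.43510707 -0.16196845  0.112     ] [ 0.4334625  -0.16316055  0.112     ]
```

View pics/ov_top.png

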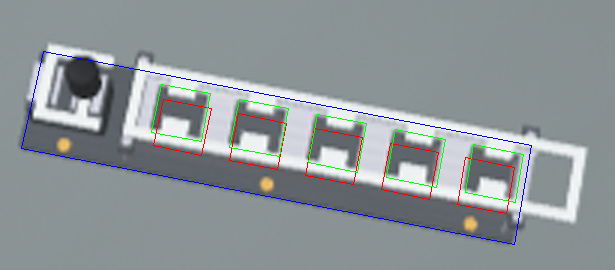

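View pics/ov_side.png

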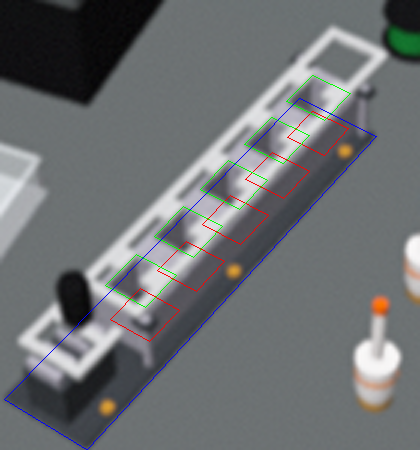

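```bash
sed -i 's/^RY=.*/RY=np.deg2rad(-11.34); RO=np.array([0.6108,-0.0154,0])/' h.py; cat >> h.py <<'E'
ORI=[-90,0,78.66]
E
python3 - <<'E'
from h import *
print('start side0/top0')
k=rk(0,.1457,0)
for o in (78.66,-101.34):
    for P in ([*k[:2],.25],[.4347,-.2387,.2],[.453,.25,.2],[*rk(0,-.165,.2)]): print(o,np.round(env.inverse_kinematics(P,[-90,0,o]),0))
E
```

```text
start side0/top0
78.66 [ 25.  24.   7.   0. -73. -37.]
78.66 [-10.  11. -19.   0. -60.  -1.]
78.66 [ 47.  13. -16.  -0. -61. -58.]
78.66 [ -2.  21.  -4.   0. -65. -10.]
-101.34 [ 25.  24.   7.   0. -73. 143.]AttributeError: 'NoneType' object has no attribute 'rint'

The above exception was the direct cause of the following exception:

Traceback (most recent call last):
TypeError: loop of ufunc does not support argument 0 of type NoneType which has no callable rint method
```

```bash
python3 - <<'E'
from h import *
s=env.read_state(); p=s['position']
env.move_straight([p[0],p[1],.33],rate=.25)
env.goto([.45,-.2,.33],ORI)
k=rk(-.0005,.1457,0)
env.goto([k[0],k[1],.22],ORI)
env.gripper_to(.6,15)
c=env.read_state(); print(c['clock'],c['force'])
print(env.move_straight([k[0],k[1],.084],rate=.1,force_limit=8))
s=env.read_state(); print(s['clock'],s['position'],s['force']-c['force'])
for n in('side','top'): save(env.grab_frame(n),n+'1')
E
python3 -c "
import cv2
a=cv2.imread('pics/side1.png')[200:320,180:340];b=cv2.imread('pics/top1.png')[120:240,200:360]
cv2.imwrite('pics/c1.png',cv2.resize(cv2.hconcat([a,b]),None,fx=2.5,fy=2.5,interpolation=2))"
```

```text
5.65 [0.2819893  0.68680269 0.39996231]
False
7.1583 [0.63945428 0.12772215 0.08483409] [-0.68749712 -0.99881367 -0.07474907]
```

View pics/c1.png

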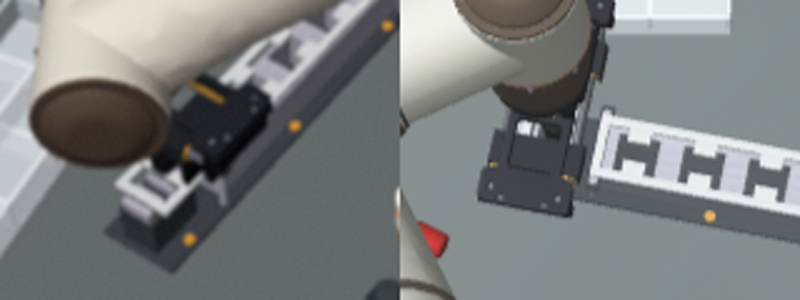

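```bash
python3 - <<'E'
from h import *
def st(t):
    s=env.read_state(); F=s['force']; c,n=np.cos(RY),np.sin(RY)
    print(t,round(s['clock'],1),np.round(inrk(s['position']),4),'F rk',np.round([c*F[0]+n*F[1],-n*F[0]+c*F[1],F[2]],1),round(s['opening'],3)); return s
st('pre'); env.gripper_to(0,15); env.dwell(.2); st('grip')
s=st('')
p=s['position']; env.move_straight([p[0],p[1],p[2]+.016],rate=.04); st('lift')
E
```

```text
pre 7.3 [-0.0002  0.1459  0.0847] F rk [-0.  -0.3  0.1] 0.601
grip 8.1 [0.0019 0.1464 0.0849] F rk [ 5.3 -1.1 -0.7] 0.273
 8.1 [0.0019 0.1464 0.0849] F rk [ 5.3 -1.1 -0.7] 0.273
lift 8.6 [0.002  0.1463 0.101 ] F rk [ 3.2  0.2 -1. ] 0.273
```

```bash
cat >> h.py <<'E'
def st(t):
    s=env.read_state(); F=s['force']; c,n=np.cos(RY),np.sin(RY)
    print(t,round(s['clock'],1),np.round(inrk(s['position']),4),'F rk',np.round([c*F[0]+n*F[1],-n*F[0]+c*F[1],F[2]],1),round(s['opening'],3)); return s
E
python3 - <<'E'
from h import *
s=st('a'); q=inrk(s['position'])
env.move_straight(rk(q[0],q[1]+.0300,q[2]),rate=.05); s=st('slid')
q=inrk(s['position']); env.move_straight(rk(q[0],q[1],q[2]-.0155),rate=.04); st('low')
env.gripper_to(.6); env.dwell(.2); s=st('rel')
q=inrk(s['position']);env.move_straight(rk(q[0],q[1],.2),rate=.2)
env.goto([.42,.0,.33],ORI); st('away')
for n in('side','top'): save(env.grab_frame(n),n+'2')
E
python3 -c "
import cv2
a=cv2.imread('pics/side2.png')[150:310,210:360];b=cv2.imread('pics/top2.png')[130:290,235:445]
cv2.imwrite('pics/c2.png',cv2.resize(cv2.hconcat([a,b]),None,fx=2.2,fy=2.2,interpolation=2))"
```

```text
a 8.6 [0.002  0.1463 0.101 ] F rk [ 3.2  0.2 -1. ] 0.273
slid 9.4 [0.002 0.177 0.101] F rk [ 2.6  0.3 -0.4] 0.273
low 9.9 [0.002  0.1768 0.0852] F rk [ 2.1 -0.6 -1.1] 0.273
rel 10.9 [0.0019 0.1769 0.0855] F rk [-0.3 -0.2 -0.7] 0.597
away 12.8 [-0.1896 -0.022   0.3292] F rk [ 1.2 -0.2 -0.9] 0.599
```

View pics/c2.png

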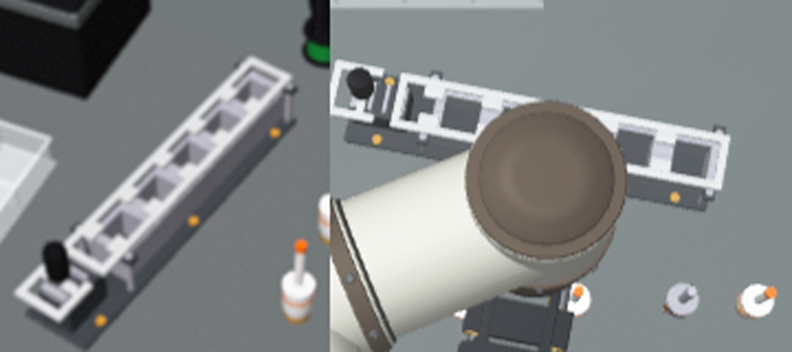

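View pics/top2.png

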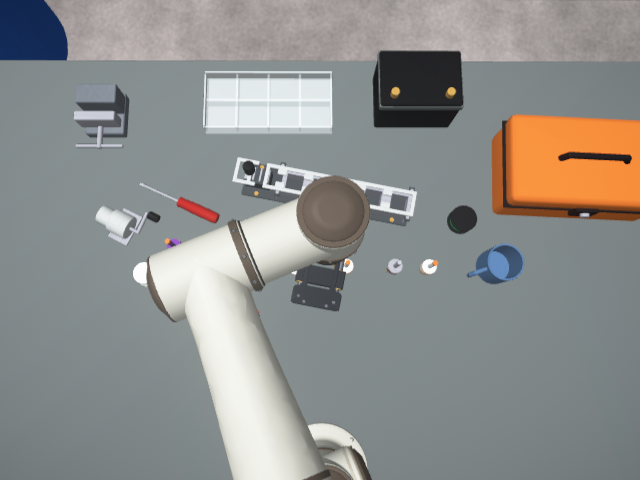

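```bash
cat >> h.py <<'E'
DX=.0018
def pick(x,y,grip=20,h=.079):
    env.gripper_to(.45)
    env.goto([x,y,.22],ORI)
    env.move_straight([x,y,.135],rate=.2)
    hit=env.move_straight([x,y,h],rate=.1,force_limit=6)
    st(f'at hit={hit}')
    env.gripper_to(0,grip); s=st('grip')
    p=s['position']; env.move_straight([p[0],p[1],.225],rate=.15); return st('up')
def place(b,dx=0,dy=0,h=.079,look=None):
    T=lambda z: rk(DX+dx,BAYY[b]+dy,z)
    env.goto(T(.225),ORI)
    env.move_straight(T(h+.056),rate=.12)
    if look:
        for n in('side','top'): save(env.grab_frame(n),f'{n}_{look}')
    s=st('above')
    hit=env.move_straight(T(h+.0065),rate=.06,force_limit=5); s=st(f'down hit={hit}')
    return s
def leave():
    p=env.read_state()['position']
    env.gripper_to(.45); st('open')
    env.move_straight([p[0],p[1],.225],rate=.25)
def tips():
    C={}
    for n in('side','top'):
        im=env.grab_frame(n)['image']; C[n+'im']=im
        m=cv2.inRange(cv2.cvtColor(im,cv2.COLOR_BGR2HSV),(3,140,150),(18,255,255))
        k,l,s,c=cv2.connectedComponentsWithStats(m)
        C[n]=[onz(n,c[i],.1092) for i in range(1,k) if 8<s[i,4]<60]
        C[n]=[q for q in C[n] if .3<q[0]<.75 and -.35<q[1]<.45]
    for n in('side','top'): print(n,[np.round(q[:2],3).tolist() for q in C[n]])
    return C
E
python3 - <<'E'
from h import *
pick(.4355,-.2387)
place(0,look='p0')
E
python3 -c "
import cv2
a=cv2.imread('pics/side_p0.png')[100:300,230:430];b=cv2.imread('pics/top_p0.png')[130:330,300:480]
cv2.imwrite('pics/c3.png',cv2.resize(cv2.hconcat([a,b]),None,fx=2.1,fy=2.1,interpolation=2))"
```

```text
at hit=False 15.8 [-0.1272 -0.2535  0.0798] F rk [ 0.5 -0.2  0.2] 0.452
grip 16.4 [-0.1278 -0.2534  0.0791] F rk [0.5 0.1 0.8] 0.106
up 17.6 [-0.1286 -0.2533  0.224 ] F rk [-0.1 -0.2 -1.4] 0.106
above 19.2 [ 0.0025 -0.165   0.1362] F rk [ 0.8 -0.3  0.2] 0.108
down hit=True 20.0 [ 0.001  -0.1652  0.0851] F rk [ 0.8 -0.2  4.4] 0.104
```

View pics/c3.png

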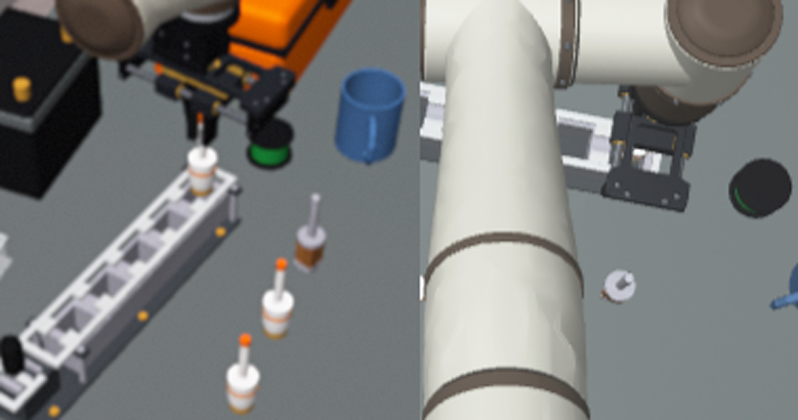

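```bash
python3 - <<'E'
from h import *
leave()
env.goto([.40,-.13,.26],ORI)
C=tips()
for n in('side','top'): cv2.imwrite(f'pics/{n}3.png',C[n+'im'])
E
python3 -c "
import cv2
a=cv2.imread('pics/side3.png')[160:310,230:410];b=cv2.imread('pics/top3.png')[150:300,230:450]
cv2.imwrite('pics/c4.png',cv2.resize(cv2.hconcat([a,b]),None,fx=2,fy=2,interpolation=2))"
```

```text
open 20.8 [ 1.000e-04 -1.651e-01  8.410e-02] F rk [-0.  -0.4 -0.9] 0.45
side [[0.581, -0.183], [0.514, -0.073], [0.437, -0.054], [0.435, 0.056], [0.332, 0.152], [0.453, 0.25], [0.483, 0.325]]
top [[0.579, -0.178], [0.482, 0.326], [0.453, 0.25], [0.331, 0.152]]
```

View pics/c4.png

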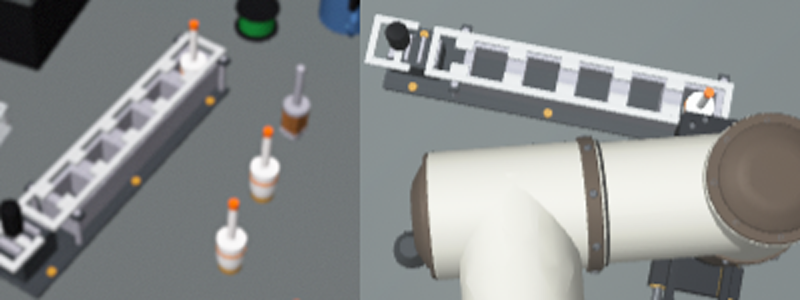

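```bash
python3 - <<'E'
from h import *
s=pick(.435,-.1625,grip=30)
if s['opening']>.08:
    place(1,dx=-.001); leave()
    env.goto([.40,-.05,.26],ORI)
    C=tips()
    for n in('side','top'): cv2.imwrite(f'pics/{n}4.png',C[n+'im'])
E
python3 -c "
import cv2
a=cv2.imread('pics/side4.png')[160:310,230:410];b=cv2.imread('pics/top4.png')[150:300,230:450]
cv2.imwrite('pics/c5.png',cv2.resize(cv2.hconcat([a,b]),None,fx=2,fy=2,interpolation=2))"
```

```text
at hit=False 24.3 [-0.1427 -0.1787  0.0798] F rk [0.2 0.6 0.4] 0.453
grip 24.9 [-0.1435 -0.1788  0.079 ] F rk [ 0.1  0.2 -0.6] 0.102
up 26.1 [-0.1442 -0.1788  0.2239] F rk [ 0.4  0.1 -1.3] 0.103
above 27.6 [ 0.0014 -0.105   0.1361] F rk [ 0.1 -0.5 -0.3] 0.102
down hit=True 28.5 [ 0.0004 -0.1053  0.085 ] F rk [ 0.1 -0.3  4.4] 0.103
open 29.3 [-0.0008 -0.1054  0.0836] F rk [ 0.   0.5 -0.2] 0.446
side [[0.555, -0.319], [0.561, -0.289], [0.581, -0.183], [0.514, -0.073], [0.437, -0.054], [0.435, 0.057], [0.332, 0.152], [0.453, 0.25], [0.483, 0.325]]
top [[0.579, -0.178], [0.482, 0.326], [0.453, 0.25]]
```

View pics/c5.png

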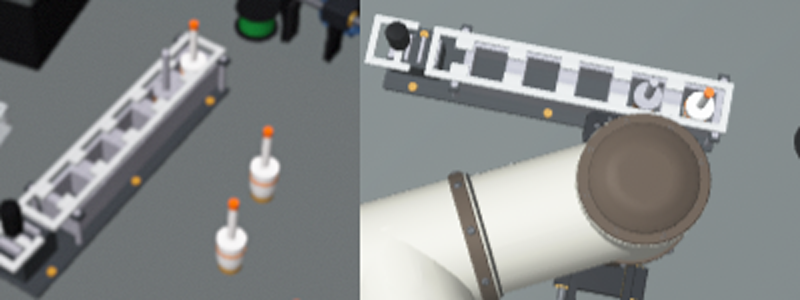

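Float in bay 0 and the pirk in bay 1 are seated; the remaining floats have not moved. I'll do two more, checking the side camera before each pick.

```bash
python3 - <<'E'
from h import *
def chk(x,y):
    im=env.grab_frame('side')['image']
    m=cv2.inRange(cv2.cvtColor(im,cv2.COLOR_BGR2HSV),(3,140,150),(18,255,255))
    k,l,s,c=cv2.connectedComponentsWithStats(m)
    d=min(np.linalg.norm(onz('side',c[i],.1092)[:2]-[x,y]) for i in range(1,k) if s[i,4]>7)
    print('dev',d); return d<.004
for (x,y),b,nx in [((.4362,-.0545),2,(.40,.06,.26)),((.4343,.0566),3,(.42,-.05,.3))]:
    if not chk(x,y): break
    s=pick(x+.0007,y)
    if not .08<s['opening']<.14: break
    s=place(b,dx=-.001)
    if s['position'][2]>.089: break
    leave(); env.goto(list(nx),ORI)
C=tips()
for n in('side','top'): cv2.imwrite(f'pics/{n}5.png',C[n+'im'])
E
python3 -c "
import cv2
a=cv2.imread('pics/side5.png')[160:360,230:410];b=cv2.imread('pics/top5.png')[120:320,200:450]
cv2.imwrite('pics/c6.png',cv2.resize(cv2.hconcat([a,b]),None,fx=1.85,fy=1.85,interpolation=2))"
```

```text
dev 0.0008409883441774515
at hit=False 32.8 [-0.162  -0.0723  0.0798] F rk [ 0.3 -0.2  0.2] 0.443
grip 33.5 [-0.1628 -0.0725  0.079 ] F rk [ 0.2 -0.1  0.9] 0.107
up 34.6 [-0.1635 -0.0727  0.224 ] F rk [-0.4  0.4 -0.4] 0.109
above 36.2 [ 0.0014 -0.0449  0.1361] F rk [ 0.6  0.2 -0.5] 0.108
down hit=True 37.0 [ 0.0002 -0.0453  0.085 ] F rk [-1.5  0.9  4. ] 0.105
open 37.8 [-0.0007 -0.0455  0.084 ] F rk [ 0.2 -0.3 -0.5] 0.451
dev 0.0011262922313767293
at hit=False 41.3 [-0.1858  0.0365  0.0798] F rk [0.1 0.3 0.8] 0.454
grip 42.0 [-0.1865  0.0361  0.0791] F rk [ 0.2 -0.  -0.7] 0.103
up 43.1 [-0.1871  0.0357  0.224 ] F rk [ 1.2  0.1 -0.6] 0.105
above 44.8 [0.0013 0.0154 0.1361] F rk [ 0.3  0.5 -0.8] 0.104
down hit=True 45.6 [0.0001 0.0146 0.0851] F rk [-1.2  0.   4.8] 0.108
open 46.4 [-0.0008  0.0144  0.0841] F rk [-0.1 -0.5  1.2] 0.446
side [[0.581, -0.183], [0.604, -0.065], [0.616, -0.006], [0.332, 0.152], [0.478, 0.26], [0.484, 0.325]]
top [[0.613, -0.002], [0.602, -0.06], [0.579, -0.179], [0.482, 0.326]]
```

View pics/c6.png

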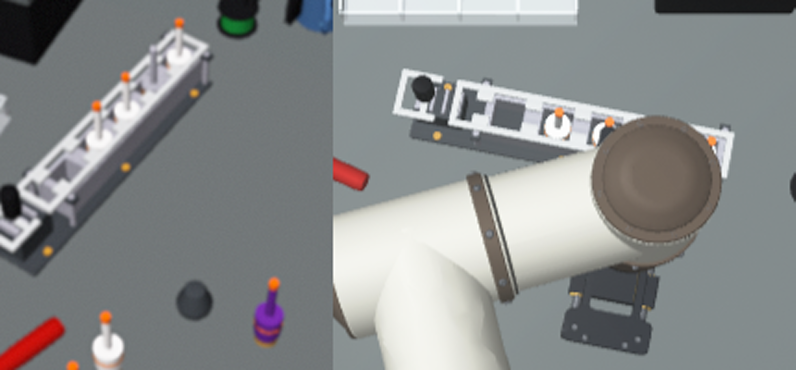

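```bash
python3 - <<'E'
from h import *
env.goto([.42,-.3,.33],ORI)
C=tips()
for n in('side','top'): cv2.imwrite(f'pics/{n}6.png',C[n+'im'])
E
python3 -c "
import cv2
a=cv2.imread('pics/side6.png')[290:430,180:380];b=cv2.imread('pics/top6.png')[150:290,140:340]
cv2.imwrite('pics/c7.png',cv2.resize(cv2.hconcat([a,b]),None,fx=2,fy=2,interpolation=2))"
```

```text
side [[0.581, -0.183], [0.603, -0.066], [0.616, -0.006], [0.57, 0.209], [0.332, 0.152], [0.478, 0.26], [0.483, 0.325]]
top [[0.613, -0.002], [0.602, -0.06], [0.483, 0.326], [0.478, 0.26], [0.33, 0.152]]
```

View pics/c7.png

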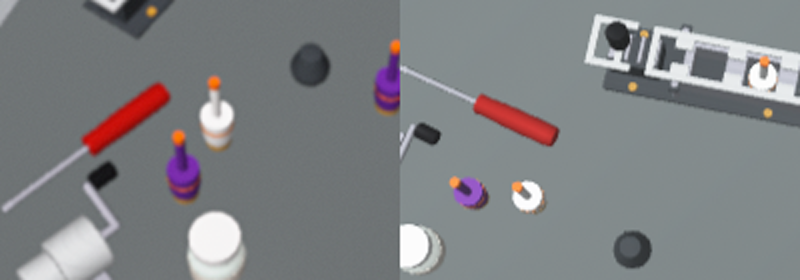

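```bash
python3 - <<'E'
from h import *
s=pick(.4787,.2600)
if .08<s['opening']<.14:
    s=place(4,dx=-.001)
    if s['position'][2]<.089:
        leave()
env.goto([.42,-.3,.33],ORI)
C=tips()
for n in('side','top'): cv2.imwrite(f'pics/{n}7.png',C[n+'im'])
E
python3 -c "
import cv2
a=cv2.imread('pics/side7.png')[140:310,210:370];b=cv2.imread('pics/top7.png')[130:300,225:440]
cv2.imwrite('pics/c8.png',cv2.resize(cv2.hconcat([a,b]),None,fx=2.1,fy=2.1,interpolation=2))"
```

```text
at hit=False 52.7 [-0.1832  0.2446  0.0798] F rk [0.2 0.8 0.5] 0.453
grip 53.3 [-0.1836  0.2442  0.0792] F rk [-0.4  1.   1.1] 0.103
up 54.5 [-0.1841  0.2436  0.2239] F rk [-0.3 -0.4 -0.5] 0.112
above 56.3 [0.0013 0.0756 0.136 ] F rk [ 0.1 -0.7 -0.6] 0.109
down hit=True 57.1 [0.0002 0.0745 0.0852] F rk [-0.8 -0.1  4.7] 0.104
open 57.9 [-0.0007  0.0742  0.0841] F rk [-0.7  0.7  0.1] 0.448
side [[0.58, -0.183], [0.604, -0.065], [0.514, -0.073], [0.616, -0.006], [0.627, 0.053], [0.332, 0.152], [0.483, 0.325]]
top [[0.625, 0.058], [0.613, -0.002], [0.602, -0.06], [0.483, 0.326], [0.33, 0.152]]
```

View pics/c8.png

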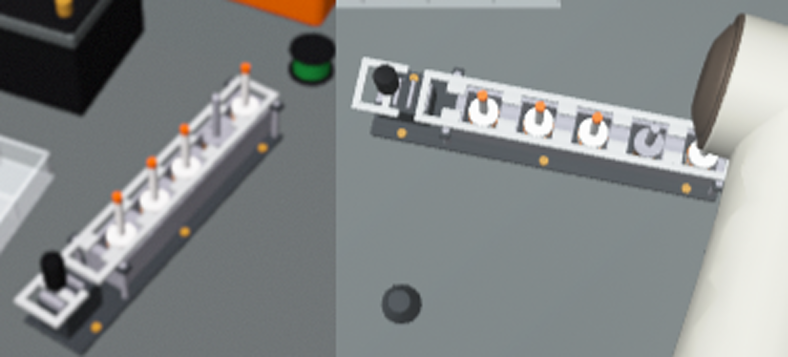

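```bash
python3 - <<'E'
from h import *
env.goto([.5,.05,.33],ORI)
env.goto(rk(.0025,.1768,.22),ORI)
env.gripper_to(.6,15)
print(env.move_straight(rk(.0025,.1768,.0845),rate=.1,force_limit=8)); st('at')
env.gripper_to(0,15); env.dwell(.2); s=st('grip'); q=inrk(s['position'])
env.move_straight(rk(q[0],q[1],q[2]+.016),rate=.04); s=st('lift'); z=q[2]
q=inrk(s['position'])
hit=env.move_straight(rk(q[0],.1462,q[2]),rate=.04,force_limit=10); s=st(f'slid {hit}')
if not hit:
    q=inrk(s['position']); env.move_straight(rk(q[0],q[1],z+.0005),rate=.04); st('low')
    env.gripper_to(.6); env.dwell(.2); s=st('rel')
    q=inrk(s['position']);env.move_straight(rk(q[0],q[1],.24),rate=.2)
    env.goto([.42,-.25,.33],ORI)
    C=tips()
    for n in('side','top'): cv2.imwrite(f'pics/{n}8.png',C[n+'im'])
E
python3 -c "
import cv2
a=cv2.imread('pics/side8.png')[140:310,210:370];b=cv2.imread('pics/top8.png')[130:300,225:440]
cv2.imwrite('pics/c9.png',cv2.resize(cv2.hconcat([a,b]),None,fx=2.1,fy=2.1,interpolation=2))"
```

```text
False
at 64.6 [0.0029 0.1771 0.0854] F rk [ 0.5 -0.2  0.7] 0.602
grip 65.4 [0.0021 0.1768 0.0846] F rk [-2.2  1.   2.1] 0.269
lift 66.0 [0.0021 0.1767 0.1007] F rk [-1.5  0.4 -1.1] 0.269
slid False 66.9 [0.0021 0.1458 0.1007] F rk [-0.5 -0.6 -1.4] 0.272
low 67.4 [0.0021 0.1461 0.0847] F rk [-1.3  0.7 -0.9] 0.27
rel 68.4 [0.0021 0.1458 0.0851] F rk [-0.1  0.1 -0.7] 0.595
side [[0.581, -0.183], [0.604, -0.065], [0.616, -0.006], [0.627, 0.053], [0.332, 0.152], [0.483, 0.325]]
top [[0.625, 0.057], [0.614, -0.001], [0.601, -0.06], [0.483, 0.326], [0.33, 0.152]]
```

View pics/c9.png

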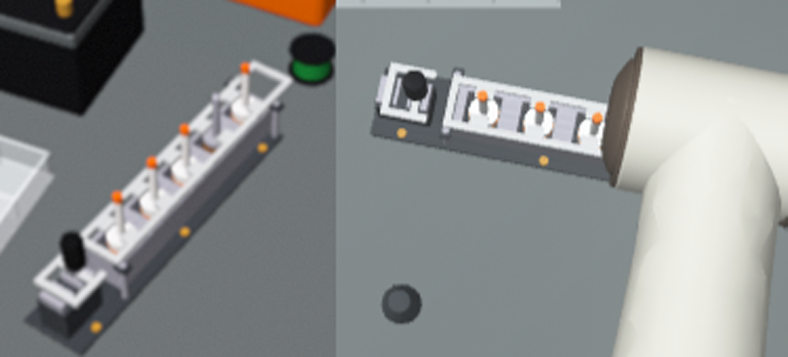

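```bash
python3 - <<'E'
from h import *
def fz():
    v=[]
    for _ in range(6): v.append(env.read_state()['force'][2]); env.dwell(.02)
    return np.mean(v)
env.goto([.5,-.12,.3],ORI)
X,Y=.0005,-.1053
env.goto(rk(X,Y,.22),ORI); env.gripper_to(.4,40)
print(env.move_straight(rk(X,Y,.086),rate=.1,force_limit=5)); st('at')
env.gripper_to(0,40); env.dwell(.2); s=st('grip')
q=inrk(s['position']); f0=fz()
z=q[2]
T=lambda z:rk(q[0],q[1],z)
env.move_straight(T(z+.0025),rate=.02); env.dwell(.2); f1=fz(); print('f0,f1',f0,f1,inrk(env.read_state()['position']))
dz=.0025
while dz<.012:
    dz+=.0006
    env.move_straight(T(z+dz),rate=.02); env.dwell(.05)
    f=f1-fz(); print(round(dz*1e3,1),round(f,2),round(env.read_state()['position'][2]-z,4))
    if f>9.3: break
for _ in range(4): env.dwell(.25); print('hold',f1-fz())
st('hold')
for n in('side','top'): save(env.grab_frame(n),f'{n}9')
E
```

```text
False
at 74.4 [ 0.001  -0.1052  0.0868] F rk [ 0.  -0.2 -0. ] 0.4
grip 75.2 [ 0.0005 -0.1053  0.0861] F rk [-0.3  0.4  0.6] 0.102
f0,f1 1.4049883999485706 -1.6028227700241828 [ 0.00046022 -0.10531232  0.08850105]
3.1 -0.32 0.0031
3.7 -0.11 0.0037
4.3 0.98 0.0041
4.9 1.57 0.0048
5.5 2.51 0.0054
6.1 3.14 0.006
6.7 4.18 0.0066
7.3 4.86 0.0072
7.9 6.01 0.0078
8.5 6.48 0.0084
9.1 6.99 0.009
9.7 7.5 0.0096
10.3 8.68 0.0102
10.9 9.14 0.0108
11.5 9.73 0.0114
hold 10.016682015867998
hold 9.806271524239904
hold 10.152270293553867
hold 9.960068368695998
hold 83.3 [ 0.0005 -0.1053  0.0976] F rk [ -0.    0.2 -11.9] 0.105
```

```bash
python3 - <<'E'
from h import *
s=env.read_state(); q=inrk(s['position'])
env.move_straight(rk(q[0],q[1],.0915),rate=.02); env.dwell(.2); st('free')
h=env.move_straight(rk(q[0],q[1],.086),rate=.015,force_limit=3); st(f'floor {h}')
env.gripper_to(.4); env.dwell(.2); s=st('rel'); p=s['position']
env.move_straight([p[0],p[1],.24],rate=.15)
env.goto([.42,-.3,.33],ORI); env.dwell(.5)
C=tips()
for n in('side','top'): cv2.imwrite(f'pics/{n}10.png',C[n+'im'])
st('end')
E
python3 -c "
import cv2
f='pics/'
a,b,c,d=[cv2.imread(f+n)[140:310,210:390] for n in('side8.png','side9.png','side10.png','top10.png')]
d=cv2.imread(f+'top10.png')[130:300,240:420]
cv2.imwrite(f+'c10.png',cv2.resize(cv2.vconcat([cv2.hconcat([a,b]),cv2.hconcat([c,d])]),None,fx=1.75,fy=1.75,interpolation=2))"
```

```text
free 84.1 [ 0.0009 -0.1054  0.0921] F rk [-0.9 -0.7 -5.2] 0.099
floor True 84.4 [ 0.0003 -0.1054  0.0879] F rk [ 0.1 -0.9 -1.5] 0.103
rel 85.3 [-0.0014 -0.1056  0.0865] F rk [0.4 0.3 0.2] 0.402
side [[0.581, -0.183], [0.603, -0.066], [0.616, -0.006], [0.627, 0.053], [0.571, 0.209], [0.332, 0.152], [0.483, 0.325]]
top [[0.625, 0.057], [0.614, -0.001], [0.601, -0.06], [0.483, 0.326], [0.33, 0.152]]
end 88.1 [-0.131  -0.3165  0.33  ] F rk [ 1.  -0.4 -0.5] 0.399
```

View pics/c10.png

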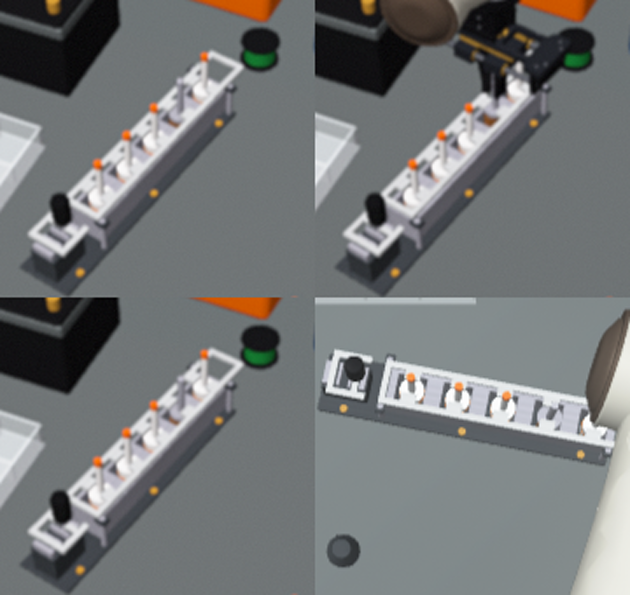

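View pics/side10.png

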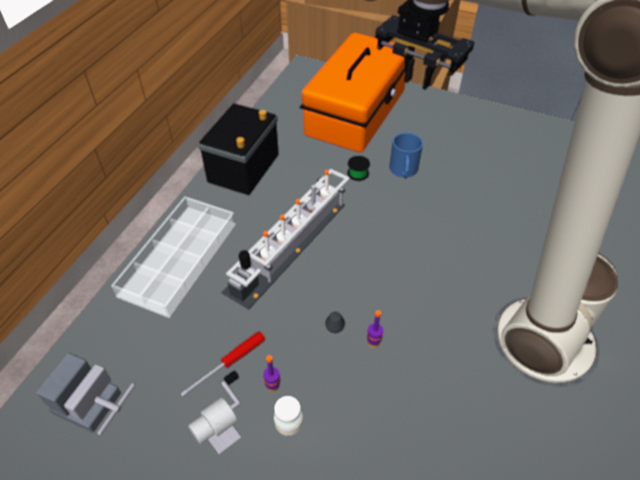

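```bash
python3 - <<'E'
import cv2
f='pics/'
print(cv2.absdiff(cv2.imread(f+'side8.png'),cv2.imread(f+'side10.png'))[170:310,220:350].max())
a,b=[cv2.resize(cv2.imread(f+n)[165:235,285:355],None,fx=5.5,fy=5.5,interpolation=2) for n in('side8.png','side10.png')]
cv2.imwrite(f+'c11.png',cv2.hconcat([a,b]))
E
```

```text
31
```

View pics/c11.png

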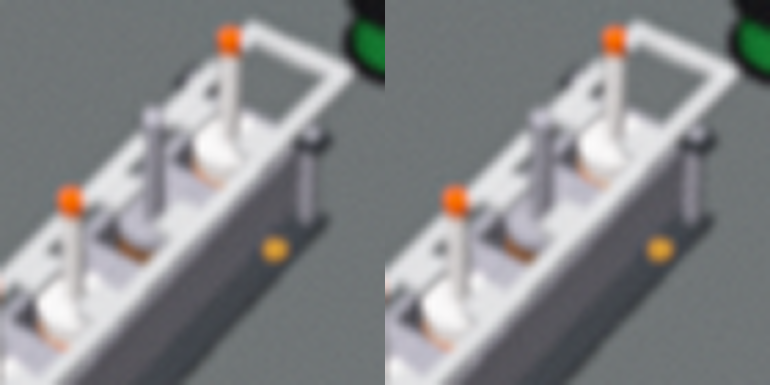

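The pirk stands where it stood before the tug, with its stem tip at the same pixel within about 1 px. The knob is down in the shut notch.

```bash
python3 - <<'E'
from h import *
print(env.close_job(), env.read_state()['clock'])
E
```

```text
the job is handed in; nothing more can be done
the job is handed in; nothing more can be done
```

The job is handed in at about 88 s of the 208 s. By my checks every step was met, but the system gives no verdict.

- **What I did:** I lifted the knob into the open notch. The four white floats went into bays 0, 2, 3 and 4 and the pirk into bay 1, then I lifted the knob back into the shut notch. One float had been knocked about 27 mm aside partway through. I found it again in both cameras before picking it up. The two purple look-alikes were left alone.
- **Tug:** I pulled the pirk's stem up against the keeper with about 10 N, held for more than 1 s. The highest tool force I read was 11.9 N, including the pirk's weight. I then lowered it and let go.
- **Final checks:** In the last pictures the pirk and four floats stand upright in their bays. The knob is where it was in the shut notch at the start, the bystanders look unmoved, and the gripper is clear.
- **What didn't quite match:**
    - At 10 N the stem had risen about 11.4 mm, where the stated gap and spring rate give about 8.3 mm. The grip may have slipped a little.
    - The stop on the way down came early, so the pirk dropped the last 2 mm or so. It looks fully seated afterwards.
    - In robot coordinates the knob sat about 2 mm off the camera estimate along rack x, and I corrected for that when placing.

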